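Load the bench carrier: tall bottles at the back, tins stacked in front

TASK

Load the carrier tray: first stand the spray can and the bottle upright in the rings at the back, the can in the wide ring and the bottle in the narrow one. When both stand there, stack the three flat tins upright and centred on the cork pad in front: the large one first, then the middle one on it, and the small one on top. Leave the meter and the parts box where they are, and do not tip over the can or the bottle.

Things in the scene. Friction and masses are not known exactly. Their poses are not given: they have to be found in the camera images.
- can_mid (a point): Spray can, the tallest thing: plain metal cylinder 54 mm in diameter, straight-sided up to 112 mm, then a sloping shoulder and a white cap 44 mm in diameter; 140 mm tall in all, about 0.25 kg, standing on the bench. Origin: on its axis, half-way up (70 mm above its underside); z up.
- bottle_mid (a point): Slim white plastic bottle with a black screw cap: 40 mm in diameter, straight-sided up to 88 mm, then shoulder and cap (22 mm in diameter); 112 mm tall in all, about 0.12 kg, standing on the bench. Origin: on its axis, half-way up (56 mm above its underside); z up.
- tin_l_mid (a point): Large flat round closed steel tin, 66 mm in diameter, 30 mm tall, flat lid, about 0.18 kg. Origin: centre of the tin, half-way up; z up.
- tin_m_mid (a point): Middle flat round closed steel tin, 52 mm in diameter, 28 mm tall, flat lid, about 0.12 kg. Origin: centre of the tin, half-way up; z up.
- tin_s_mid (a point): Small flat round closed steel tin, 38 mm in diameter, 26 mm tall, flat lid, about 0.07 kg. Origin: centre of the tin, half-way up; z up.
- wide_ring: Wide aluminium ring fixed on the tray's floor at the back (away from the robot); holder for the spray can: inside diameter 70 mm, outside 80 mm, 18 mm tall, open to the tray floor. Origin: centre of the ring at the level of the tray floor (6 mm above the bench), on which the can stands; z up. Either the left or the right of the two rings (centres 130 mm apart).
- narrow_ring: Narrow aluminium ring fixed beside the wide one at the back of the tray; holder for the bottle: inside diameter 54 mm, outside 64 mm, 18 mm tall, open to the tray floor. Origin: centre of the ring at the level of the tray floor (6 mm above the bench), on which the bottle stands; z up.
- pad: Round cork pad fixed in the front of the tray (the side towards the robot), 80 mm in diameter, 2 mm thick: place of the stack of tins. Origin: centre of its underside, at the level of the tray floor (6 mm above the bench; the pad's top is 8 mm above the bench); z up. The grey tray (250 mm deep, 260 mm wide, rim 12 mm tall) is fixed to the bench, turned a little.
- meter: Bystander: grey hand-held meter lying on the bench beyond the things, 150 x 76 mm, 32 mm tall (about 40 mm at its knob); loose, to be left where it is. Origin: centre of its underside; x along its length.
- partsbox: Bystander: black open parts box with small components, 90 x 130 mm, 24 mm tall, beside the tray on the left; loose, to be left where it is. Origin: centre of its underside; y along its length.

How it is judged:
By the outcome, as a careful person would: the job done as asked, in the order asked, and still so for the second after the job is handed in, with the robot touching nothing.
It also fails if it takes over 128 s, if anything falls off the work surface, if the arm or the gripper's body presses on something with over 40 N, if the wrist force passes 120 N, or if a joint passes its speed limit or range.

ROBOT

A 6-joint arm with a two-finger parallel gripper is mounted at the origin on the work surface. World frame = base frame: x ahead of the robot, y to its left, z up, the work surface at z = 0. Lengths are in mm, angles in rad, forces in N, time in s.
With the tool pointing down it reaches from about 325 to 925 mm from the base axis. Payload 3.1 kg.
Tool frame: the origin (TCP) lies midway between the tips of the shut fingers; the grasp point (between the pads) lies 19 mm behind it; z points along the fingers, y is the direction in which the jaws open and shut (so a half turn about z gives the same grasp; the last joint's range is limited). The gripper opens to 85 mm and grips with 20 to 120 N. Pads are 22 mm wide; open, the fingers measure 114 mm over their backs; the gripper's body (76 mm by 85 mm) begins 54 mm behind the grasp point. The pads swing forward as they close: fully open they stand 13 mm farther back than shut.
Start: joints at [-1.446, 0.217, 1.613, -0, 1.311, -0.112], TCP at [146.641, -607.565, 231.3] pointing down, gripper open.
Joint ranges: [-2.75, 2.75], [-0.78, 2.1], [0.31, 2.55], [-1.13, 4.27], [0.13, 2.63], [-2.58, 2.58]. Speed limits (rad/s): [2.79, 2.79, 3.14, 3.14, 3.14, 3.14].

INTERFACE

Orientations are given as a unit quaternion [w, x, y, z].
In Python, from workcell import r gives the robot as it stands.
- The arm moves only by the tool jog_arm, never from a script. Its argument "steps" is a list of rows, each a list of 2 entries, a list of its own where there are three numbers: the shift along the tool's x, y, z in cm, then the turn about the tool's z in units of 5 degrees (1.0 is 5 degrees). In form: [[[tx, ty, tz], yaw], ...]. A call has 1 to 20 rows; each row is the pose to reach, as a shift and turn from the pose commanded when the call began, along the tool's axes at that moment; what a row does not reach only later rows make up. A row lasts 1/10 s, in which the tool goes at most 50 mm and 8.59 degrees, less where a joint would pass 70% of its speed; a pose out of reach is approached as far as the arm can. A call with a gripper value outside its range is refused whole. "jaw" is the closure, from 0 (fully open) to 1 (shut), set as the call begins (left out, the last holds). The fingers move at their own pace and stop on an object; "newtons" is the grip in N (left out, the last holds). Time passes only in rows, so rows that repeat a pose let the fingers close. It gives the time, the measured TCP pose, the force and the opening at its end, in the units of the state.
- r.observe(): the state, without advancing time (a new reading comes with each control period).
- r.snapshot(name): name is "scene" or "top" or "wrist"; returns the picture (400x640x3 uint8, red, green, blue); there is no depth.
- r.camera_info(name): a dict with "intrinsics" (3x3 intrinsics, pixels), "k1" (the pictures are not rectified: a ray, as slopes to the right and down, at radius r is drawn at 1 + k1 r^2 times it, then the intrinsics apply), "world_to_cam" (4x4, takes a point from world to camera coordinates). Camera axes: x right, y down, z forward; pixel columns grow to the right and rows downward; lengths in mm; the calibration is good to about 2 mm. A picture is of the moment at which its call begins: read the wrist's pose just before it. camera_info takes no time and is no camera call; for the wrist camera it gives the pose at the moment of the call.
- r.hand_in(): hands the job in, once; it reports no verdict.
Trained networks look in the newest picture that a camera, given by its name, has taken for a name from the list of things; names that differ only in an ending like _2 or _b are one class to them, and where a whole thing is asked for, a point or a joint stands for the part that bears it (a point fixed in the world has none). Each returns a list of dicts, best first, with "score" (0 to 1); they miss things now and then, are a little off and sometimes report something else, mostly with a low value. They report only what shows in the picture. A call takes as long as a camera call.
- r.recognise(thing, camera): "at" ([column, row] in pixels, amid what is visible of it).
- r.cut_out(thing, camera): "pixels" (400x640 bool, what is visible of it) and "at" ([column, row] in pixels, amid what is visible of it).
- r.landmark_of(thing, camera): "at" ([column, row] in pixels: a listed point, or the origin of a listed thing).
The state is a dict: "clock": time; "joint_positions": joint angles; "qd": joint speeds; "effort": joint torques, N m; "eef_pos": TCP position; "ee_rot": TCP orientation; "wrist_force": force on the tool from outside, world axes, zero at the start; "torque": the same for the moment, N m; "gripper_width": finger opening in mm.
Only numpy, scipy, OpenCV 4.12 (cv2) and the standard library are available. Lean on these libraries where they do the work, as an engineer would, in place of code of your own. Each camera call takes 0.05 s, during which the arm holds its last target.

## Working session

There is one attempt and no reset: what is moved stays moved. The work goes in short steps, Python scripts to look and compute and a tool call to move; the robot and the scene stay as the last step left them, time stands still between calls to the robot, and variables do not carry over. Pictures are saved under pics/ and viewed, and the job is handed in when it is done.

Besides the shell and the picture viewer there is one more tool, called in YAML: its name, and indented under it one key for each argument. jog_arm: Moves the arm, as the interface text tells. Its arguments: {"type":"object","properties":{"steps":{"type":"array","items":{"type":"array"}},"jaw":{"type":"number"},"newtons":{"type":"number"}},"required":["steps"]}

```bash
ls; mkdir -p pics
cat > h.py <<'E'
import numpy as np, cv2
from workcell import r
def ci(n):
    c=r.camera_info(n); return np.array(c["intrinsics"]),c["k1"],np.array(c["world_to_cam"])
def ray(px,cam):
    K,k1,T=cam
    d=np.array([(px[0]-K[0,2])/K[0,0],(px[1]-K[1,2])/K[1,1]])
    u=d.copy()
    for _ in range(30): u=d/(1+k1*(u@u))
    R=T[:3,:3]; o=-R.T@T[:3,3]; v=R.T@np.array([u[0],u[1],1.0]); return o,v
def atz(px,cam,z):
    o,v=ray(px,cam); return o+v*(z-o[2])/v[2]
def proj(P,cam):
    K,k1,T=cam
    c=T[:3,:3]@np.asarray(P,float)+T[:3,3]; u=c[:2]/c[2]; u=u*(1+k1*(u@u)); return K[:2,:2]@u+K[:2,2]
def save(n,img): cv2.imwrite("pics/"+n+".png",img[:,:,::-1])
def tri(pa,ca,pb,cb):
    o1,v1=ray(pa,ca);o2,v2=ray(pb,cb);v1=v1/np.linalg.norm(v1);v2=v2/np.linalg.norm(v2)
    A=np.stack([v1,-v2],1);s=np.linalg.lstsq(A,o2-o1,rcond=None)[0]
    return (o1+v1*s[0]+o2+v2*s[1])/2,np.linalg.norm(o1+v1*s[0]-o2-v2*s[1])
E
cat > a.py <<'E'
from h import *
np.set_printoptions(precision=1,suppress=True)
print(r.observe())
H=dict(can_mid=70,bottle_mid=56,tin_l_mid=15,tin_m_mid=14,tin_s_mid=13,wide_ring=6,narrow_ring=6,pad=6,meter=0,partsbox=0)
for n in("top","scene"):
    save(n+"0",r.snapshot(n)); c=ci(n); print(n,-c[2][:3,:3].T@c[2][:3,3])
    for t,z in H.items():
        for d in r.landmark_of(t,n)[:2]: print(t,round(d["score"],2),np.array(d["at"]),atz(d["at"],c,z))
print(r.observe()["clock"])
E
python3 a.py
```

```text
pics
{'clock': 0.0, 'joint_positions': array([-1.4,  0.2,  1.6, -0. ,  1.3, -0.1]), 'qd': array([ 0.,  0., -0., -0., -0., -0.]), 'effort': array([ -0. , -39.7, -30.4,  -0. ,   0. ,  -0. ]), 'eef_pos': array([ 146.5, -606.7,  229.9]), 'ee_rot': array([-0. ,  1. ,  0.1, -0. ]), 'wrist_force': array([0.7, 0.7, 0.1]), 'torque': array([-0.,  0., -0.]), 'gripper_width': 85.61862635662963}
top [ 494.9   40.5 1415. ]
can_mid 0.6 [423.9 212.9] [ 583.8 -284.4   70. ]
bottle_mid 0.6 [374.  208.5] [ 596.2 -129.8   56. ]
bottle_mid 0.49 [253.6 204.3] [603.2 247.5  56. ]
tin_l_mid 0.86 [403.6 261.5] [ 430.3 -231.6   15. ]
tin_m_mid 0.62 [365.8 254.4] [ 451.5 -109.7   14. ]
tin_s_mid 0.41 [451.  254.3] [ 454.5 -387.3   13. ]
wide_ring 0.61 [294.  201.7] [617.8 123.9   6. ]
narrow_ring 0.42 [254.8 206. ] [601.7 251.1   6. ]
meter 0.69 [363.6 156.9] [ 770.3 -101.7    0. ]
partsbox 0.93 [190.7 228.9] [523.4 461.2   0. ]
scene [1313.7 -245.6  914.5]
can_mid 0.97 [191.4 226.9] [ 573.1 -272.8   70. ]
bottle_mid 0.81 [255.1 225.3] [ 606.1 -129.5   56. ]
tin_l_mid 0.93 [199.9 195.8] [ 426.6 -235.1   15. ]
tin_m_mid 0.77 [247.6 193.7] [ 459.7 -114.4   14. ]
tin_s_mid 0.51 [145.9 215.1] [ 446.2 -377.    13. ]
wide_ring 0.62 [353.8 214.7] [614.7 126.4   6. ]
wide_ring 0.49 [356.6 173.7] [477.8 193.5   6. ]
narrow_ring 0.65 [395.3 201.6] [608.9 248.4   6. ]
pad 0.57 [356.6 174.2] [479.6 192.7   6. ]
meter 0.84 [283.4 291.3] [ 768.1 -111.7    0. ]
partsbox 0.78 [446.9 166.2] [529.3 454.    0. ]
1.1
```

View pics/top0.png

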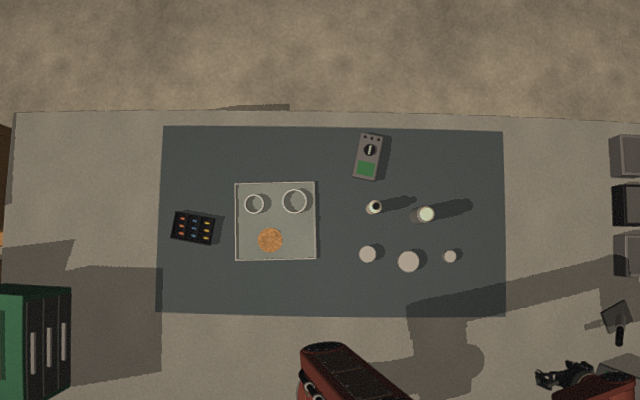

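View pics/scene0.png

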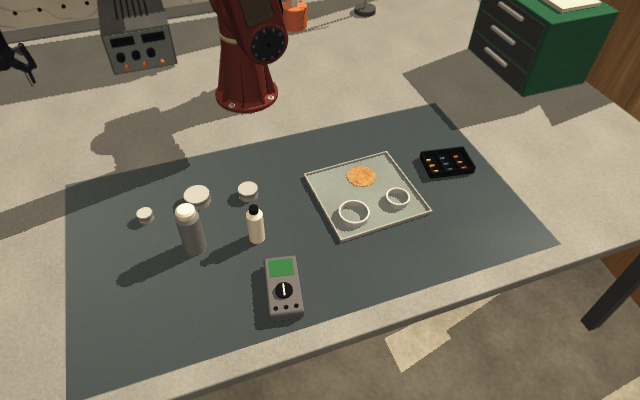

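Run:
```python
from h import *
im=cv2.imread("pics/top0.png"); a=im[150:290,170:470]; cv2.imwrite("pics/top0z.png",cv2.resize(a[:,:],None,fx=2.66,fy=2.66,interpolation=cv2.INTER_CUBIC))
c=ci("wrist"); print(np.round(c[0]),c[1]); T=c[2];o=r.observe();print(-T[:3,:3].T@T[:3,3], T[:3,:3],o["eef_pos"],o["ee_rot"])
```

```text
[[298.   0. 317.]
 [  0. 298. 197.]
 [  0.   0.   1.]] -0.025464539244571406
[ 222.40639033 -589.63499117  374.04040657] [[ 2.35101632e-01 -9.71970577e-01  6.48842364e-04]
 [-9.26641860e-01 -2.23935874e-01  3.01972824e-01]
 [-2.93363401e-01 -7.15955483e-02 -9.53316313e-01]] [ 146.6337921  -607.57788129  231.29744833] [ 5.65158765e-06  9.92999812e-01  1.18115935e-01 -8.56833434e-06]
```

The top view shows the can at about (426,213), the bottle at (375,207), and the tins at (408,261), (367,254) and (450,256). The wide ring is at (295,201), the narrow ring at (254,204) and the pad at (271,240). The scene view agrees with this. Next I move the wrist camera over the objects for closer measurements.

jog_arm:
  steps:
    - [[4, -2.5, -2], 0]
    - [[8, -5, -4], 0]
    - [[12, -7.5, -6], 0]
    - [[16, -10, -8], 0]
    - [[20, -12.5, -10], 0]
    - [[24, -15, -10], 0]
    - [[28, -17.5, -10], 0]
    - [[32, -20, -10], 0]
    - [[36, -22.5, -10], 0]
    - [[40, -25, -10], 0]
    - [[42.7, -26.5, -10], 0]
    - [[42.7, -26.5, -10], 0]
    - [[42.7, -26.5, -10], 0]
    - [[42.7, -26.5, -10], 0]
  jaw: 0
  newtons: 40

```text
clock: 2.5
eef_pos: [498.9, -250.5, 331.2]
ee_rot: [0.0, 0.993, 0.118, -0.0]
wrist_force: [0.7, -0.4, 0.2]
gripper_width: 85.5
```

```bash
cat > w.py <<'E'
from h import *
import sys
np.set_printoptions(precision=1,suppress=True)
H=dict(can_mid=70,bottle_mid=56,tin_l_mid=15,tin_m_mid=14,tin_s_mid=13,wide_ring=6,narrow_ring=6,pad=6,meter=0,partsbox=0)
o=r.observe();print(o["clock"],o["eef_pos"],o["ee_rot"].round(4),o["gripper_width"])
c=ci("wrist"); save(sys.argv[1],r.snapshot("wrist"));print(-c[2][:3,:3].T@c[2][:3,3])
for t in sys.argv[2:]:
    for d in r.landmark_of(t,"wrist")[:2]: print(t,round(d["score"],2),np.array(d["at"]),atz(d["at"],c,H[t]))
E
python3 w.py w1 can_mid bottle_mid tin_l_mid tin_m_mid tin_s_mid
```

```text
2.5 [ 498.9 -250.5  331.2] [ 0.   1.   0.1 -0. ] 85.48843779895223
[ 574.8 -232.6  473.9]
can_mid 0.65 [27.1 88.6] [506.  140.4  70. ]
bottle_mid 0.59 [245.2  64.2] [ 599.5 -131.    56. ]
tin_l_mid 0.75 [303.3 196.7] [ 428.6 -245.    15. ]
tin_m_mid 0.67 [223.1 165.4] [ 449.  -111.4   14. ]
```

View pics/w1.png

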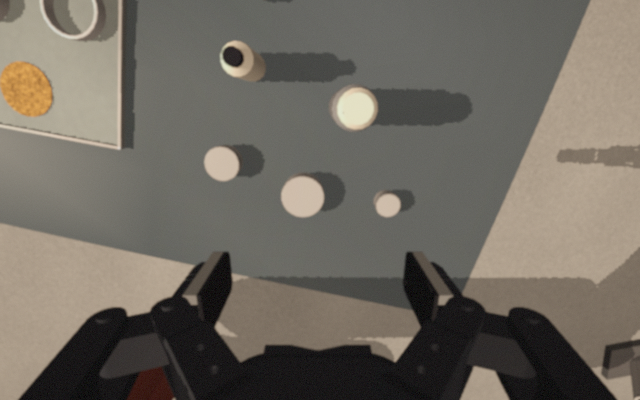

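The wrist view shows the can cap at (354,108), the bottle cap at (235,57), and the tin lids at (222,163), (302,196) and (388,204). I'll fit circles on the known top planes.

```bash
cat >> h.py <<'E'
def circ(img,px,cam,z,win=40,dark=False,thr=None):
    # threshold in window, contour, backproject to z, LSQ circle
    x,y=int(px[0]),int(px[1]); x0=max(x-win,0);y0=max(y-win,0)
    g=cv2.cvtColor(img[y0:y+win,x0:x+win],cv2.COLOR_RGB2GRAY)
    g=cv2.resize(g,None,fx=4,fy=4,interpolation=cv2.INTER_CUBIC)
    if thr is None: thr,_=cv2.threshold(g,0,255,cv2.THRESH_OTSU)
    m=(g<thr if dark else g>thr).astype(np.uint8)
    n,lab=cv2.connectedComponents(m); l=lab[(y-y0)*4,(x-x0)*4]; m=(lab==l).astype(np.uint8)
    c=max(cv2.findContours(m,cv2.RETR_EXTERNAL,cv2.CHAIN_APPROX_NONE)[0],key=len)[:,0,:]
    P=np.array([atz(((q[0]+.5)/4-.5+x0,(q[1]+.5)/4-.5+y0),cam,z)[:2] for q in c])
    A=np.c_[2*P,np.ones(len(P))]; s=np.linalg.lstsq(A,(P**2).sum(1),rcond=None)[0]
    R=np.sqrt(s[2]+s[0]**2+s[1]**2); res=np.hypot(*(P-s[:2]).T)-R
    return s[:2],R,res.std(),thr
E
python3 - <<'E'
from h import *
np.set_printoptions(precision=1,suppress=True)
im=cv2.imread("pics/w1.png")[:,:,::-1].copy(); c=ci("wrist")
for n,p,z,w,d,t in [("can cap",(354,108),140,28,0,None),("can cap",(354,108),140,28,0,190),("bot cap",(233,56),112,18,1,60),("L",(302,196),30,30,0,None),("M",(222,163),28,27,0,None),("S",(388,204),26,20,0,None)]:
    print(n,circ(im,p,c,z,w,d,t))
E
```

```text
can cap (array([ 578.4, -273.5]), np.float64(21.20541175104392), np.float64(0.4107457918224438), 160.0)
can cap (array([ 578.4, -273.4]), np.float64(19.65563451570803), np.float64(0.5347170789981147), 190)
bot cap (array([ 601.4, -129.8]), np.float64(9.941589174994016), np.float64(0.7550291756892954), 60)
L (array([ 432.9, -242.5]), np.float64(33.41161198186628), np.float64(0.22021193431769873), 143.0)
M (array([ 455. , -111.4]), np.float64(26.396341243466217), np.float64(0.20323268798640098), 144.0)
S (array([ 449.7, -377.9]), np.float64(19.517921162406086), np.float64(0.2919794275371943), 142.0)
```

jog_arm:
  steps:
    - [[3.5, 2, 3], 0]
    - [[7.1, 4.15, 6], 0]
    - [[7.1, 4.15, 10], 0]
    - [[7.1, 4.15, 14], 0]
    - [[7.1, 4.15, 18], 0]
    - [[7.1, 4.15, 21], 0]
    - [[7.1, 4.15, 23], 0]
    - [[7.1, 4.15, 24.5], 0]
    - [[7.1, 4.15, 25.5], 0]
    - [[7.1, 4.15, 25.5], 0]
    - [[7.1, 4.15, 25.5], 0]
    - [[7.1, 4.15, 25.5], 0]

```text
clock: 4.0
eef_pos: [579.5, -274.2, 78.1]
ee_rot: [0.001, 0.993, 0.118, 0.001]
wrist_force: [-0.4, -0.6, -0.0]
gripper_width: 85.6
```

```bash
python3 w.py w2
```

```text
4.0 [ 579.5 -274.2   78.1] [0.  1.  0.1 0. ] 85.55626294905862
[ 654.9 -256.1  221. ]
```

View pics/w2.png

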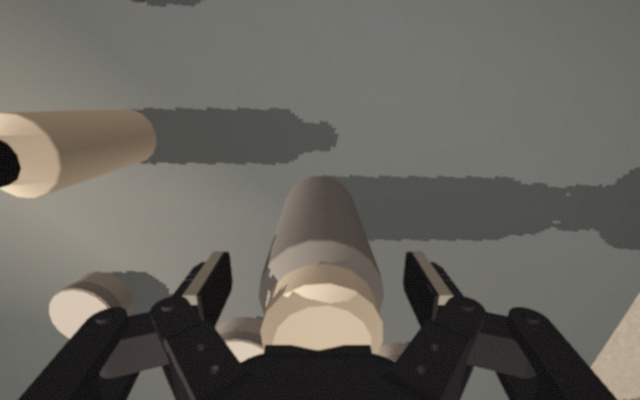

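The can is centred between the pads, around x=320. Closing on it now.

jog_arm:
  steps:
    - [[0, 0, 0], 0]
    - [[0, 0, 0], 0]
    - [[0, 0, 0], 0]
    - [[0, 0, 0], 0]
    - [[0, 0, 0], 0]
    - [[0, 0, 0], 0]
    - [[0, 0, 0], 0]
    - [[0, 0, 0], 0]
  jaw: 1
  newtons: 40

```text
clock: 4.85
eef_pos: [579.0, -274.1, 77.3]
ee_rot: [0.001, 0.993, 0.118, 0.001]
wrist_force: [0.5, -1.5, 5.4]
gripper_width: 52.6
```

jog_arm:
  steps:
    - [[0, 0, -1], 0]
    - [[0, 0, -3], 0]
    - [[0, 0, -5], 0]
    - [[0, 0, -7], 0]
    - [[0, 0, -9], 0]
    - [[0, 0, -11], 0]
    - [[0, 0, -13], 0]
    - [[0, 0, -15], 0]
    - [[0, 0, -15], 0]

```text
clock: 5.75
eef_pos: [579.4, -273.7, 228.8]
ee_rot: [0.001, 0.993, 0.118, 0.002]
wrist_force: [0.3, -0.9, -2.6]
gripper_width: 52.8
```

```bash
python3 w.py w3
```

```text
5.75 [ 579.4 -273.7  228.8] [0.  1.  0.1 0. ] 52.757182792121945
[ 654.6 -255.5  371.8]
```

View pics/w3.png

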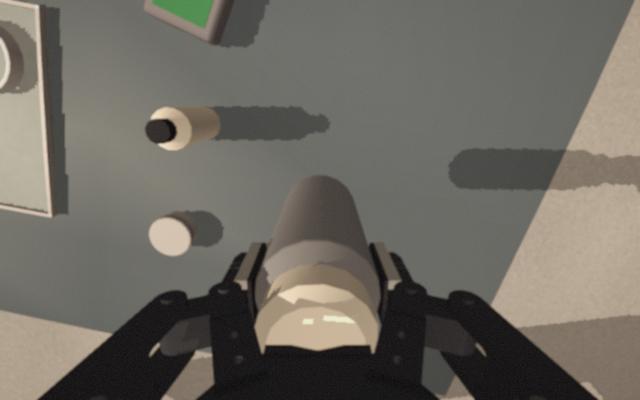

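The can is held and lifted. Next I carry it towards the rings, stopping short to measure them.

jog_arm:
  steps:
    - [[0.2, -2, 0], 0]
    - [[0.5, -5, 0], 0]
    - [[0.8, -9, 0], 0]
    - [[1.2, -13, 0], 0]
    - [[1.6, -17, 0], 0]
    - [[2, -21, 0], 0]
    - [[2.4, -25, 0], 0]
    - [[2.8, -29, 0], 0]
    - [[3.2, -33, 0], 0]
    - [[3.5, -36, 0], 0]
    - [[3.6, -38.5, 0], 0]
    - [[3.7, -40, 0], 0]
    - [[3.7, -40, 0], 0]
    - [[3.7, -40, 0], 0]
    - [[3.7, -40, 0], 0]

```text
clock: 7.3
eef_pos: [520.3, 123.1, 225.8]
ee_rot: [0.0, 0.993, 0.118, -0.0]
wrist_force: [-0.0, -0.1, -2.7]
gripper_width: 53.0
```

```bash
python3 w.py w4 wide_ring narrow_ring pad
```

```text
7.3 [520.3 123.1 225.8] [ 0.   1.   0.1 -0. ] 53.016810887036065
[596.2 141.1 368.4]
pad 0.62 [249.2 175. ] [492.5 203.    6. ]
```

View pics/w4.png

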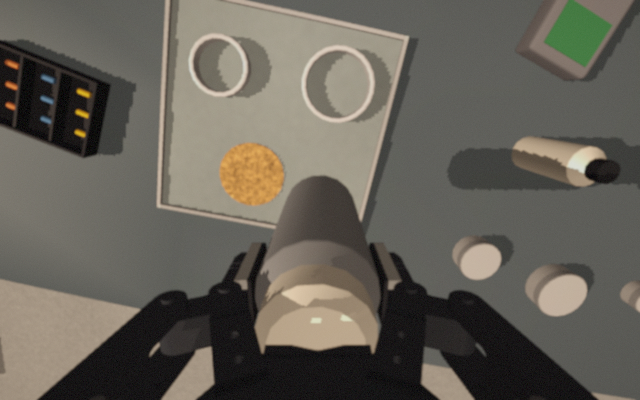

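Wide ring centre is near (338,84), narrow ring near (219,65) and pad near (251,174). Fitting the ring tops on the z=24 plane, and the pad.

Run:
```python
from h import *
np.set_printoptions(precision=1,suppress=True)
im=cv2.imread("pics/w4.png")[:,:,::-1].copy(); c=ci("wrist")
def fit(m,z,inner=False):
    cs,h=cv2.findContours(m,cv2.RETR_CCOMP,cv2.CHAIN_APPROX_NONE)
    k=[q for q,hh in zip(cs,h[0]) if (hh[3]>=0)==inner]; q=max(k,key=len)[:,0,:]
    P=np.array([atz((a[0],a[1]),c,z)[:2] for a in q])
    A=np.c_[2*P,np.ones(len(P))]
    w=np.ones(len(P),bool)
    for _ in range(8):
        s=np.linalg.lstsq(A[w],(P[w]**2).sum(1),rcond=None)[0];R=np.sqrt(s[2]+s[0]**2+s[1]**2);e=np.hypot(*(P-s[:2]).T)-R
        w=abs(e)<max(2*np.median(abs(e)),.6)
    return s[:2],R,np.std(e[w]),w.mean()
g=cv2.cvtColor(im,cv2.COLOR_RGB2GRAY)
for n,(x,y,w) in dict(wide=(338,84,42),nar=(219,65,36)).items():
    for t in (150,165):
        m=np.zeros_like(g); m[y-w:y+w,x-w:x+w]=(g[y-w:y+w,x-w:x+w]>t)
        print(n,t,"out",fit(m,24),"in",fit(m,24,True))
hsv=cv2.cvtColor(im,cv2.COLOR_RGB2HSV); m=((hsv[:,:,1]>110)&(hsv[:,:,2]>90)).astype(np.uint8)
m[:,:200]=0;m[:,300:]=0;m[230:]=0; m=cv2.morphologyEx(m,cv2.MORPH_CLOSE,np.ones((5,5)))
print("pad",fit(m,8))
```

```text
wide 150 out (array([618.8, 128.6]), np.float64(45.60482367523351), np.float64(3.0599064600031656), np.float64(0.6930455635491607)) in (array([619.8, 124.2]), np.float64(34.95674280221328), np.float64(0.3613113295741529), np.float64(0.5772727272727273))
wide 165 out (array([619.8, 124.5]), np.float64(39.68507179062325), np.float64(0.28916074496512084), np.float64(0.9158878504672897)) in (array([619.9, 124.5]), np.float64(35.14937692288607), np.float64(0.29505068617367847), np.float64(0.898936170212766))
nar 150 out (array([608.2, 258.3]), np.float64(36.981199592197626), np.float64(2.6505662631103464), np.float64(0.6942857142857143)) in (array([609. , 254.1]), np.float64(27.02502919732008), np.float64(0.27991855202762317), np.float64(0.6733333333333333))
nar 165 out (array([609. , 254.2]), np.float64(31.428756823933767), np.float64(0.2740905139436766), np.float64(0.9597701149425287)) in (array([609.2, 254.3]), np.float64(27.159140229284233), np.float64(0.2983846116703079), np.float64(0.8986486486486487))
pad (array([494.7, 200.5]), np.float64(39.046841034876216), np.float64(0.3048016318765564), np.float64(0.8977272727272727))
```

Ring spacing comes out at 130.1 mm and the radii match. Lowering the can into the wide ring.

jog_arm:
  steps:
    - [[1.5, 0.35, 0], 0]
    - [[4, 0.9, 0], 0]
    - [[7, 1.6, 0], 0]
    - [[9, 2.1, 0], 0]
    - [[9.65, 2.3, 0], 0]
    - [[9.65, 2.3, 2], 0]
    - [[9.65, 2.3, 5], 0]
    - [[9.65, 2.3, 8], 0]
    - [[9.65, 2.3, 10], 0]
    - [[9.65, 2.3, 11.5], 0]
    - [[9.65, 2.3, 12.5], 0]
    - [[9.65, 2.3, 13.3], 0]
    - [[9.65, 2.3, 13.3], 0]

```text
clock: 8.8
eef_pos: [619.2, 124.2, 92.7]
ee_rot: [-0.0, 0.993, 0.118, -0.001]
wrist_force: [-0.3, 0.4, -2.2]
gripper_width: 52.5
```

```bash
python3 w.py w5; python3 -c "
from h import *
save('top5',cv2.resize(r.snapshot('top')[160:280,220:340],None,fx=4,fy=4));save('scene5',cv2.resize(r.snapshot('scene')[80:260,280:460],None,fx=3,fy=3))"
```

```text
8.8 [619.2 124.2  92.7] [-0.   1.   0.1 -0. ] 52.47212903593066
[695.2 142.2 235.3]
```

View pics/w5.png

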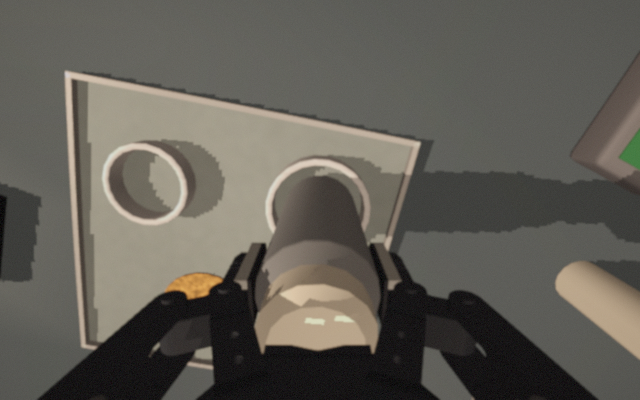

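View pics/scene5.png

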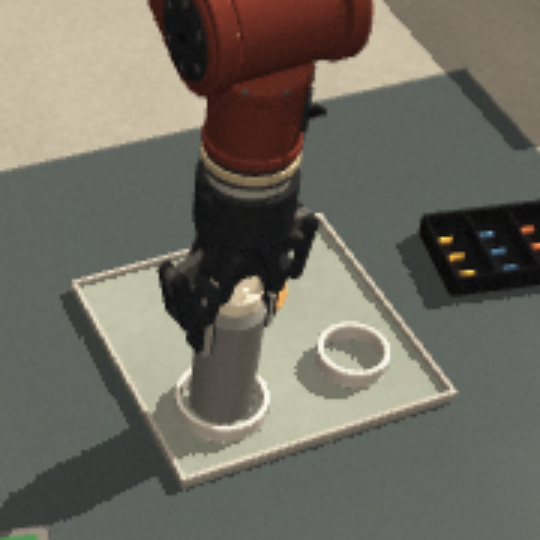

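The can is inside the ring in both views. Lowering the last centimetre.

jog_arm:
  steps:
    - [[0, 0, 0.4], 0]
    - [[0, 0, 0.8], 0]
    - [[0, 0, 1.0], 0]
    - [[0, 0, 1.05], 0]
    - [[0, 0, 1.05], 0]
    - [[0, 0, 1.05], 0]

```text
clock: 9.55
eef_pos: [619.9, 124.4, 83.3]
ee_rot: [-0.0, 0.993, 0.118, 0.0]
wrist_force: [-0.5, 0.2, 1.6]
gripper_width: 52.4
```

jog_arm:
  steps:
    - [[0, 0, 0], 0]
    - [[0, 0, 0], 0]
    - [[0, 0, 0], 0]
    - [[0, 0, 0], 0]
    - [[0, 0, 0], 0]
    - [[0, 0, 0], 0]
    - [[0, 0, -1], 0]
    - [[0, 0, -3], 0]
    - [[0, 0, -6], 0]
    - [[0, 0, -10], 0]
    - [[0, 0, -14], 0]
    - [[0, 0, -17], 0]
    - [[0, 0, -17], 0]
  jaw: 0

```text
clock: 10.85
eef_pos: [623.5, 124.7, 261.1]
ee_rot: [0.0, 0.993, 0.118, 0.007]
wrist_force: [0.6, 0.3, 1.0]
gripper_width: 85.6
```

```bash
python3 w.py w6 ; python3 -c "
from h import *
save('scene6',cv2.resize(r.snapshot('scene')[80:260,280:460],None,fx=3,fy=3))"
```

```text
10.85 [623.5 124.7 261.1] [0.  1.  0.1 0. ] 85.57203440090007
[697.3 142.5 404.8]
```

View pics/w6.png

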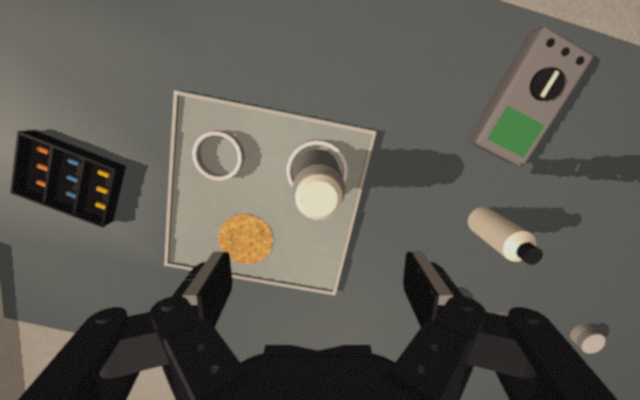

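View pics/scene6.png

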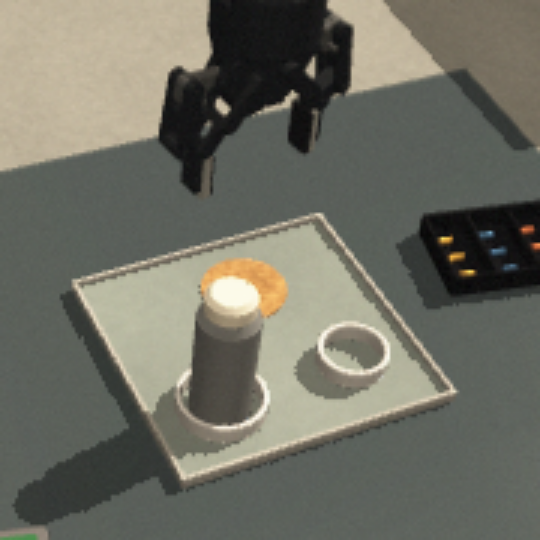

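The can stands in its ring. Moving to the bottle.

jog_arm:
  steps:
    - [[-1.2, 4, 0], 0]
    - [[-2.6, 8, 0], 0]
    - [[-3.9, 12.2, 0], 0]
    - [[-5.2, 16.2, 0], 0]
    - [[-6.5, 20.3, 1], 0]
    - [[-7.75, 24.25, 3], 0]
    - [[-7.75, 24.25, 5], 0]
    - [[-7.75, 24.25, 8], 0]
    - [[-7.75, 24.25, 8], 0]
    - [[-7.75, 24.25, 8], 0]

```text
clock: 11.95
eef_pos: [599.5, -129.0, 170.6]
ee_rot: [-0.001, 0.993, 0.118, -0.002]
wrist_force: [0.2, 0.9, 0.8]
gripper_width: 85.3
```

```bash
python3 w.py w7
```

```text
11.95 [ 599.5 -129.   170.6] [-0.   1.   0.1 -0. ] 85.30578396652918
[ 676.  -111.3  312.9]
```

View pics/w7.png

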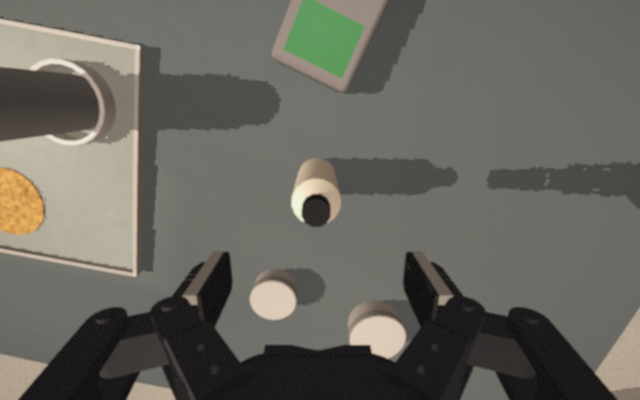

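Run:
```python
from h import *
im=cv2.imread("pics/w7.png")[:,:,::-1].copy(); c=ci("wrist")
print(circ(im,(315,212),c,112,24,True,70),atz((316,213),c,112))
```

```text
(array([ 603.8602716 , -128.01660018]), np.float64(11.044049446692027), np.float64(0.9677062498251588), 70) [ 602.06591376 -128.49746811  112.        ]
```

The bottle is centred, with its cap at (315,211). Descending and gripping.

jog_arm:
  steps:
    - [[0, 0, 3], 0]
    - [[0, 0, 6], 0]
    - [[0, 0, 9], 0]
    - [[0, 0, 11], 0]
    - [[0, 0, 12.4], 0]
    - [[0, 0, 12.4], 0]
    - [[0, 0, 12.4], 0]

```text
clock: 12.7
eef_pos: [602.4, -129.7, 50.2]
ee_rot: [0.0, 0.993, 0.118, 0.001]
wrist_force: [0.5, 1.1, -0.0]
gripper_width: 85.4
```

jog_arm:
  steps:
    - [[0, 0, 0], 0]
    - [[0, 0, 0], 0]
    - [[0, 0, 0], 0]
    - [[0, 0, 0], 0]
    - [[0, 0, 0], 0]
    - [[0, 0, 0], 0]
    - [[0, 0, 0], 0]
    - [[0, 0, 0], 0]
    - [[0, 0, 0], 0]
    - [[0, 0, 0], 0]
  jaw: 1
  newtons: 30

```text
clock: 13.7
eef_pos: [602.0, -129.7, 49.9]
ee_rot: [0.0, 0.993, 0.118, 0.001]
wrist_force: [-1.1, 1.7, 6.5]
gripper_width: 39.5
```

jog_arm:
  steps:
    - [[0, 0, -1], 0]
    - [[0, 0, -3], 0]
    - [[0, 0, -6], 0]
    - [[0, 0, -9], 0]
    - [[0, 0, -12], 0]
    - [[0, 0, -15], 0]
    - [[0, 0, -18], 0]
    - [[0, 0, -18], 0]
    - [[0, 0, -18], 0]

```text
clock: 14.6
eef_pos: [601.1, -129.7, 229.0]
ee_rot: [0.0, 0.993, 0.118, 0.0]
wrist_force: [-0.5, 0.7, -1.7]
gripper_width: 39.6
```

```bash
python3 w.py w8
```

```text
14.6 [ 601.1 -129.7  229. ] [0.  1.  0.1 0. ] 39.56101079516015
[ 676.8 -111.7  371.7]
```

View pics/w8.png

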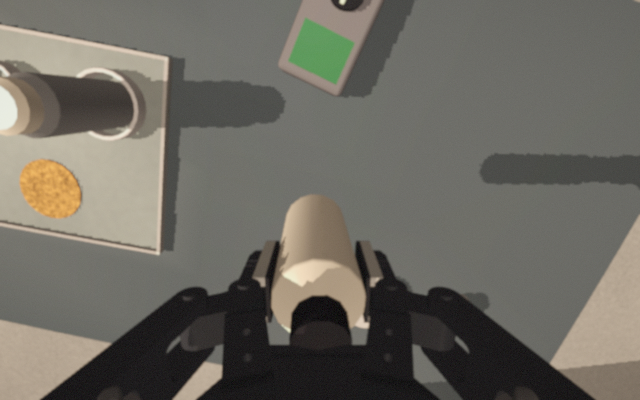

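The bottle is lifted. Carrying it over the narrow ring, passing 34 mm above the can.

jog_arm:
  steps:
    - [[0.5, -2, 0], 0]
    - [[1.3, -5, 0], 0]
    - [[2.4, -9, 0], 0]
    - [[3.4, -13, 0], 0]
    - [[4.5, -17, 0], 0]
    - [[5.5, -21, 0], 0]
    - [[6.6, -25, 0], 0]
    - [[7.6, -29, 0], 0]
    - [[8.7, -33, 0], 0]
    - [[9.5, -36, 0], 0]
    - [[9.75, -37.15, 0], 0]
    - [[9.75, -37.15, 0], 0]
    - [[9.75, -37.15, 2], 0]
    - [[9.75, -37.15, 5], 0]
    - [[9.75, -37.15, 9], 0]
    - [[9.75, -37.15, 12], 0]
    - [[9.75, -37.15, 14], 0]
    - [[9.75, -37.15, 14], 0]
    - [[9.75, -37.15, 14], 0]

```text
clock: 16.55
eef_pos: [608.5, 252.8, 88.1]
ee_rot: [0.0, 0.993, 0.117, -0.001]
wrist_force: [1.2, 0.1, -1.6]
gripper_width: 39.2
```

```bash
python3 w.py w9; python3 -c "
from h import *
save('scene9',cv2.resize(r.snapshot('scene')[80:260,280:460],None,fx=3,fy=3))"
```

```text
16.55 [608.5 252.8  88.1] [ 0.   1.   0.1 -0. ] 39.173422675340404
[684.6 270.8 230.7]
```

View pics/w9.png

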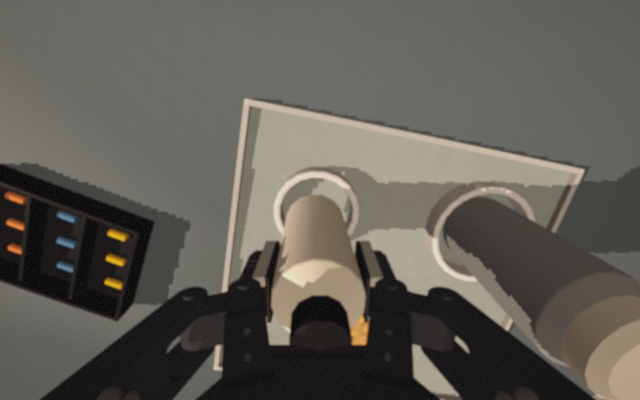

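View pics/scene9.png

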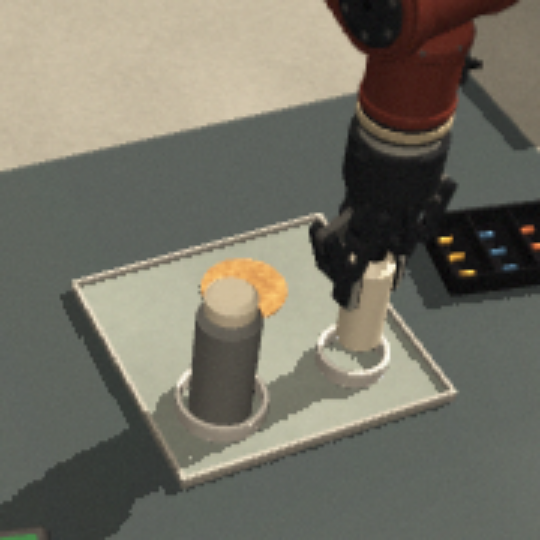

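Run:
```python
from h import *
im=cv2.imread("pics/w9.png")[:,:,::-1].copy(); c=ci("wrist")
a=im[150:260,250:380].copy()
for ctr,z,R in (((609.1,254.2),24,27),((609.1,254.2),24,32),((608.8,253.9),40,20)):
    for t in np.linspace(0,2*np.pi,120):
        p=proj((ctr[0]+R*np.cos(t),ctr[1]+R*np.sin(t),z),c); q=np.round(p-[250,150]).astype(int)
        if 0<=q[0]<130 and 0<=q[1]<110: a[q[1],q[0]]=(255,0,0) if z==24 else (0,255,0)
save("w9o",cv2.resize(a,None,fx=5,fy=5,interpolation=cv2.INTER_NEAREST))
```

```text
(no output)
```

View pics/w9o.png

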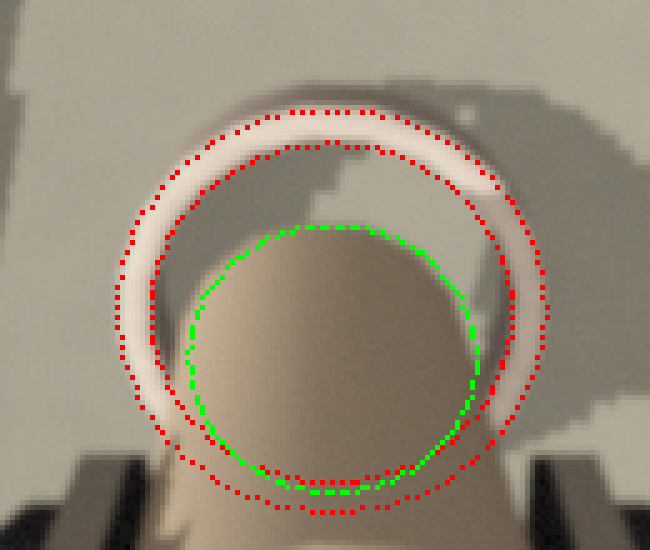

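The predicted ring and bottle outlines match the picture to about 1 mm. Lowering and releasing in two stages.

jog_arm:
  steps:
    - [[0, 0, 1], 0]
    - [[0, 0, 2], 0]
    - [[0, 0, 2.8], 0]
    - [[0, 0, 3.2], 0]
    - [[0, 0, 3.4], 0]
    - [[0, 0, 3.4], 0]
    - [[0, 0, 3.4], 0]

```text
clock: 17.35
eef_pos: [608.6, 255.1, 55.5]
ee_rot: [-0.0, 0.993, 0.118, -0.0]
wrist_force: [-2.2, 0.2, 4.2]
gripper_width: 38.9
```

jog_arm:
  steps:
    - [[0, 0, 0], 0]
    - [[0, 0, 0], 0]
    - [[0, 0, 0], 0]
    - [[0, 0, 0], 0]
    - [[0, 0, 0], 0]
    - [[0, 0, 0], 0]
    - [[0, 0, -1], 0]
    - [[0, 0, -3], 0]
    - [[0, 0, -6], 0]
    - [[0, 0, -10], 0]
    - [[0, 0, -14], 0]
    - [[0, 0, -18], 0]
    - [[0, 0, -18], 0]
    - [[0, 0, -18], 0]
  jaw: 0

```text
clock: 18.75
eef_pos: [610.0, 254.8, 237.8]
ee_rot: [-0.0, 0.993, 0.118, 0.002]
wrist_force: [-0.9, 0.0, -0.6]
gripper_width: 85.6
```

```bash
python3 w.py w10; python3 -c "
from h import *
save('scene10',cv2.resize(r.snapshot('scene')[80:260,280:460],None,fx=3,fy=3))"
```

```text
18.75 [610.  254.8 237.8] [-0.   1.   0.1  0. ] 85.56868217300224
[685.1 272.5 380.9]
```

View pics/w10.png

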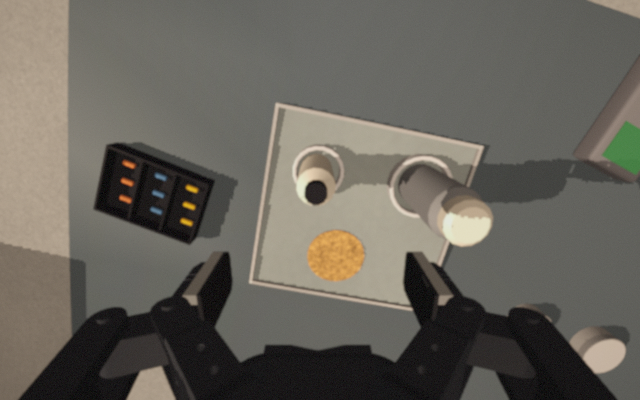

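View pics/scene10.png

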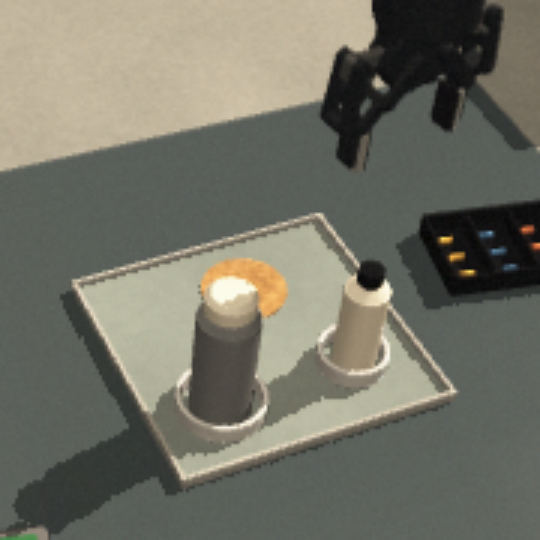

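The can and bottle both stand in their rings, with caps at (465,220) and (316,190). Next is the large tin. I'll turn the tool so the jaws open along world x, which keeps the camera side away from the can.

jog_arm:
  steps:
    - [[-2, 3.4, 0], -1.5]
    - [[-4.4, 6.8, 0], -3]
    - [[-6.6, 10.2, 0], -4.5]
    - [[-8.8, 13.6, 0], -6]
    - [[-11, 17, 0], -7.5]
    - [[-13.2, 20.4, 0], -9]
    - [[-15.4, 23.8, 0], -10.5]
    - [[-17.6, 27.2, 0], -12]
    - [[-19.8, 30.6, 1], -13.5]
    - [[-22, 34, 3], -15]
    - [[-24.2, 37.4, 5], -15.3]
    - [[-26.4, 40.8, 7], -15.3]
    - [[-28.8, 44.2, 8.5], -15.3]
    - [[-28.8, 44.2, 8.5], -15.3]
    - [[-28.8, 44.2, 8.5], -15.3]
    - [[-28.8, 44.2, 8.5], -15.3]

```text
clock: 20.45
eef_pos: [432.4, -241.8, 149.2]
ee_rot: [-0.001, 0.707, 0.708, 0.0]
wrist_force: [-0.6, -0.2, 0.2]
gripper_width: 85.2
```

```bash
python3 w.py w11 tin_l_mid
python3 - <<'E'
from h import *
print(r.observe()["joint_positions"])
E
```

```text
20.45 [ 432.4 -241.8  149.2] [-0.   0.7  0.7  0. ] 85.20999908317278
[ 432.6 -164.5  292. ]
tin_l_mid 0.68 [315.1 188.5] [ 430.9 -243.8   15. ]
[-6.50850927e-01  2.91845387e-02  1.98395089e+00  3.58433677e-04
  1.12827914e+00 -6.54004148e-01]
```

View pics/w11.png

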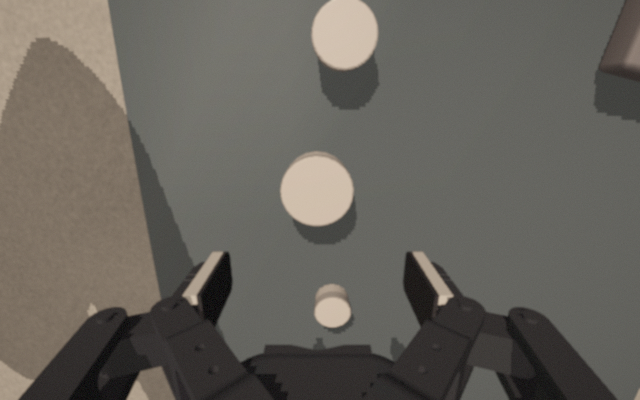

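Run:
```python
from h import *
np.set_printoptions(precision=1,suppress=True)
im=cv2.imread("pics/w11.png")[:,:,::-1].copy(); c=ci("wrist")
for n,p,z,w in [("L",(317,192),30,50),("M",(345,34),28,45),("S",(333,310),26,26)]:
    for t in (150,170,185,195): print(n,circ(im,p,c,z,w,False,t))
```

```text
L (array([ 433.1, -242.5]), np.float64(33.36518928424352), np.float64(0.23582376595532328), 150)
L (array([ 433.1, -242.7]), np.float64(32.6843932720453), np.float64(0.14143683515686495), 170)
L (array([ 433. , -242.7]), np.float64(31.99960211133672), np.float64(0.15009300053867825), 185)
L (array([ 433.2, -246.3]), np.float64(54.28555764732696), np.float64(6.01677428975659), 195)
M (array([ 455. , -111.9]), np.float64(25.97230943877392), np.float64(0.5643125644641037), 150)
M (array([ 455. , -111.7]), np.float64(25.48168304872406), np.float64(0.4570060152446455), 170)
M (array([ 454.9, -111.5]), np.float64(24.96553513463085), np.float64(0.3581014019235328), 185)
M (array([ 449.4, -110.3]), np.float64(20.580942110287037), np.float64(3.475060031683796), 195)
S (array([ 450.1, -378.7]), np.float64(19.335699512743993), np.float64(0.2793397658073735), 150)
S (array([ 450.2, -378.9]), np.float64(18.540509106010056), np.float64(0.206099306912767), 170)
S (array([ 450.2, -379. ]), np.float64(17.649234459870748), np.float64(0.21813732699381258), 185)
S (array([ 450.8, -377.2]), np.float64(35.44722417140801), np.float64(4.38166763912295), 195)
```

The fits agree with the first view to within 1 mm. Descending onto the large tin.

jog_arm:
  steps:
    - [[0, 0.05, 3], 0]
    - [[0, 0.05, 6], 0]
    - [[0, 0.05, 9], 0]
    - [[0, 0.05, 12], 0]
    - [[0, 0.05, 14], 0]
    - [[0, 0.05, 15], 0]
    - [[0, 0.05, 15.2], 0]
    - [[0, 0.05, 15.2], 0]
    - [[0, 0.05, 15.2], 0]

```text
clock: 21.45
eef_pos: [434.3, -243.5, -0.8]
ee_rot: [0.001, 0.707, 0.708, 0.0]
wrist_force: [-0.4, 0.6, 0.3]
gripper_width: 85.0
```

jog_arm:
  steps:
    - [[0, 0, 0], 0]
    - [[0, 0, 0], 0]
    - [[0, 0, 0], 0]
    - [[0, 0, 0], 0]
    - [[0, 0, 0], 0]
    - [[0, 0, 0], 0]
    - [[0, 0, 0], 0]
    - [[0, 0, 0], 0]
  jaw: 1
  newtons: 40

```text
clock: 22.25
eef_pos: [433.9, -243.5, -0.8]
ee_rot: [0.001, 0.707, 0.708, 0.0]
wrist_force: [-2.1, 1.1, 6.2]
gripper_width: 64.0
```

```bash
python3 w.py w12
```

```text
22.25 [ 433.9 -243.5   -0.8] [0.  0.7 0.7 0. ] 63.95612233500819
[ 433.7 -165.9  141.8]
```

View pics/w12.png

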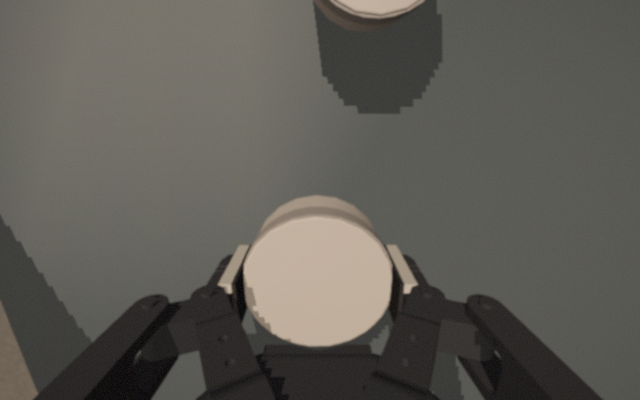

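The large tin is gripped. Lifting it and carrying it to just before the pad to re-measure the pad.

jog_arm:
  steps:
    - [[0, 0, -1], 0]
    - [[0, 0, -3], 0]
    - [[0, 0, -6], 0]
    - [[1, 0.2, -9], 0]
    - [[3.5, 0.6, -11], 0]
    - [[7, 1.3, -13], 0]
    - [[11, 2, -15], 0]
    - [[15, 2.7, -15], 0]
    - [[19, 3.4, -15], 0]
    - [[23, 4.1, -15], 0]
    - [[27, 4.8, -15], 0]
    - [[30.5, 5.5, -15], 0]
    - [[33, 5.9, -15], 0]
    - [[34.3, 6.15, -15], 0]
    - [[34.3, 6.15, -15], 0]
    - [[34.3, 6.15, -15], 0]
    - [[34.3, 6.15, -15], 0]

```text
clock: 24.0
eef_pos: [493.9, 99.0, 147.7]
ee_rot: [0.0, 0.707, 0.707, -0.0]
wrist_force: [0.2, 0.2, -1.5]
gripper_width: 63.5
```

```bash
python3 w.py w13
```

```text
24.0 [493.9  99.  147.7] [ 0.   0.7  0.7 -0. ] 63.52061353393347
[494.1 176.6 290.4]
```

View pics/w13.png

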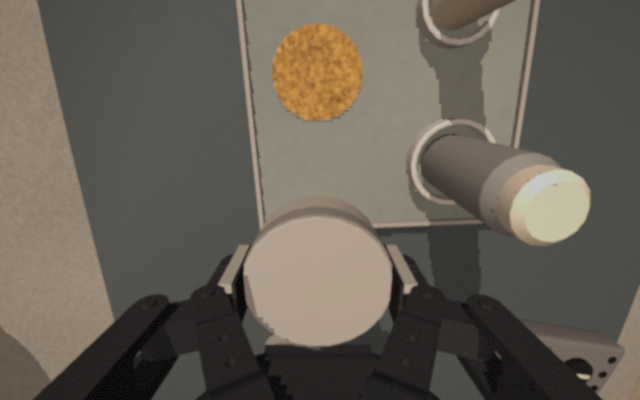

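```bash
cat > pad.py <<'E'
from h import *
import sys
im=cv2.imread("pics/%s.png"%sys.argv[1])[:,:,::-1].copy(); c=ci("wrist")
hsv=cv2.cvtColor(im,cv2.COLOR_RGB2HSV)
for s in (100,120,140):
    m=((hsv[:,:,1]>s)&(hsv[:,:,0]<25)&(hsv[:,:,2]>100)).astype(np.uint8); m[190:]=0
    m=cv2.morphologyEx(m,cv2.MORPH_CLOSE,np.ones((5,5)))
    q=max(cv2.findContours(m,cv2.RETR_EXTERNAL,cv2.CHAIN_APPROX_NONE)[0],key=len)[:,0,:]
    P=np.array([atz(a,c,8)[:2] for a in q.astype(float)])
    A=np.c_[2*P,np.ones(len(P))]; s=np.linalg.lstsq(A,(P**2).sum(1),rcond=None)[0];R=np.sqrt(s[2]+s[0]**2+s[1]**2)
    print(s[:2],R,np.std(np.hypot(*(P-s[:2]).T)-R))
E
python3 pad.py w13
```

```text
[493.90369782 200.45958344] 39.493944845834356 0.2660895047340451
[493.89579439 200.53024109] 39.124359954395125 0.2646363967224123
[493.87731659 200.57561506] 38.659617041142056 0.27590290673964085
```

Pad re-measured at (494.2, 200.5), consistent with before. Placing the large tin.

jog_arm:
  steps:
    - [[2, 0, 0], 0]
    - [[5, 0, 0], 0]
    - [[8, -0.05, 0], 0]
    - [[9.6, -0.05, 0], 0]
    - [[10, -0.05, 1], 0]
    - [[10, -0.05, 4], 0]
    - [[10, -0.05, 8], 0]
    - [[10, -0.05, 11], 0]
    - [[10, -0.05, 12.5], 0]
    - [[10, -0.05, 13.5], 0]
    - [[10, -0.05, 13.9], 0]
    - [[10, -0.05, 14.1], 0]
    - [[10, -0.05, 14.2], 0]
    - [[10, -0.05, 14.2], 0]

```text
clock: 25.45
eef_pos: [494.9, 200.5, 7.3]
ee_rot: [0.001, 0.707, 0.708, 0.001]
wrist_force: [-0.3, -1.0, 1.0]
gripper_width: 63.8
```

```bash
python3 w.py w14
```

```text
25.45 [494.9 200.5   7.3] [0.  0.7 0.7 0. ] 63.813800430247454
[494.6 277.9 150. ]
```

View pics/w14.png

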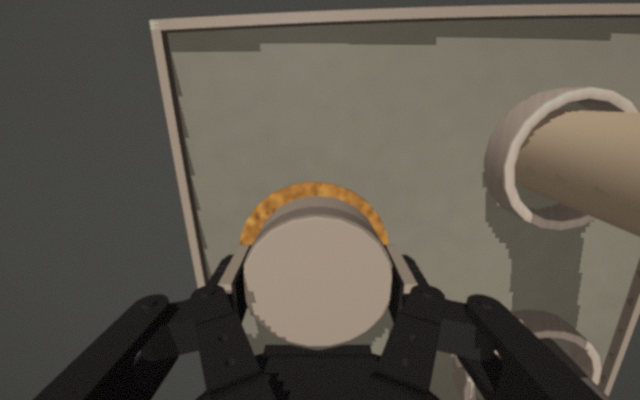

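The large tin is on the pad, and the cork shows evenly around it. Releasing.

jog_arm:
  steps:
    - [[0, 0, 0], 0]
    - [[0, 0, 0], 0]
    - [[0, 0, 0], 0]
    - [[0, 0, 0], 0]
    - [[0, 0, 0], 0]
    - [[0, 0, 0], 0]
    - [[0, 0, -1], 0]
    - [[0, 0, -3], 0]
    - [[0, 0, -6], 0]
    - [[0, 0, -10], 0]
    - [[0, 0, -14], 0]
    - [[0, 0, -17], 0]
    - [[0, 0, -17], 0]
    - [[0, 0, -17], 0]
    - [[0, 0, -17], 0]
  jaw: 0

```text
clock: 27.0
eef_pos: [492.4, 199.9, 174.6]
ee_rot: [-0.001, 0.707, 0.708, -0.001]
wrist_force: [0.3, -1.0, -0.1]
gripper_width: 85.4
```

```bash
python3 w.py w15
python3 - <<'E'
from h import *
im=cv2.imread("pics/w15.png")[:,:,::-1].copy(); c=ci("wrist")
for t in (140,150,160,170): print(circ(im,proj((494,200.5,38),c),c,38,50,False,t))
E
```

```text
27.0 [492.4 199.9 174.6] [-0.   0.7  0.7 -0. ] 85.37204782578661
[492.8 277.5 317.3]
(array([499.04385687, 203.15448947]), np.float64(35.52822249559266), np.float64(4.3495687223199635), 140)
(array([494.94846023, 201.71010981]), np.float64(32.676550582438914), np.float64(0.8075887302224488), 150)
(array([494.89358753, 201.64399246]), np.float64(31.799033622093305), np.float64(0.1918385906532533), 160)
(array([492.62538268, 197.33272251]), np.float64(56.97318121162765), np.float64(6.3007003735955704), 170)
```

View pics/w15.png

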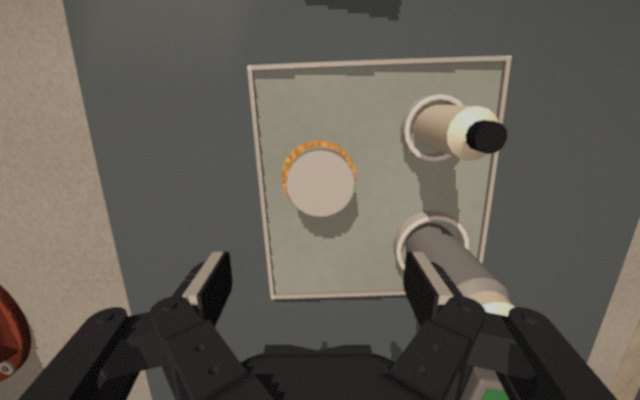

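The large tin sits centred on the pad, to within about 1 mm. Next is the middle tin.

jog_arm:
  steps:
    - [[-2, -0.25, 0], 0]
    - [[-6, -0.75, 0], 0]
    - [[-10, -1.25, 0], 0]
    - [[-14.5, -1.8, 0], 0]
    - [[-19, -2.4, 0], 0]
    - [[-23.5, -2.95, 1], 0]
    - [[-27.5, -3.45, 3], 0]
    - [[-30, -3.75, 6], 0]
    - [[-31.15, -3.9, 9], 0]
    - [[-31.15, -3.9, 12], 0]
    - [[-31.15, -3.9, 13], 0]
    - [[-31.15, -3.9, 13], 0]
    - [[-31.15, -3.9, 13], 0]

```text
clock: 28.35
eef_pos: [455.2, -111.1, 46.1]
ee_rot: [0.0, 0.706, 0.708, 0.0]
wrist_force: [0.3, 0.2, 0.6]
gripper_width: 85.2
```

```bash
python3 w.py w16
python3 - <<'E'
from h import *
im=cv2.imread("pics/w16.png")[:,:,::-1].copy(); c=ci("wrist")
for t in (150,160,170): print(circ(im,proj((455,-111.6,28),c),c,28,85,False,t))
E
```

```text
28.35 [ 455.2 -111.1   46.1] [0.  0.7 0.7 0. ] 85.21774695289467
[455.2 -33.6 188.8]
(array([ 454.92924377, -111.7893916 ]), np.float64(26.257965210426995), np.float64(0.12972602263649083), 150)
(array([ 454.91664314, -111.87429823]), np.float64(25.99853462966767), np.float64(0.129488142970669), 160)
(array([ 454.89704275, -111.92340976]), np.float64(25.729225870513783), np.float64(0.13507663650205032), 170)
```

View pics/w16.png

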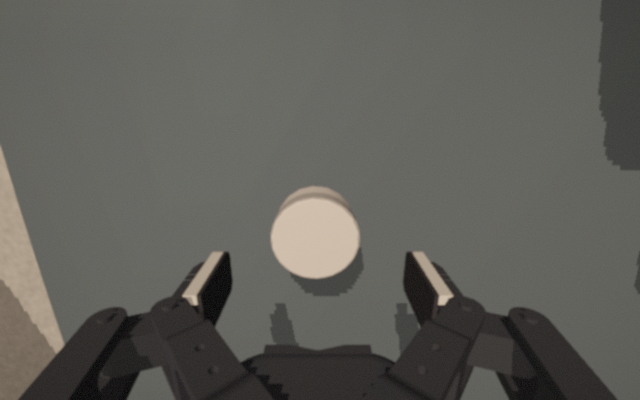

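jog_arm:
  steps:
    - [[-0.05, 0, 2], 0]
    - [[-0.05, 0, 3.5], 0]
    - [[-0.05, 0, 4.4], 0]
    - [[-0.05, 0, 4.6], 0]
    - [[-0.05, 0, 4.6], 0]
    - [[-0.05, 0, 4.6], 0]

```text
clock: 29.0
eef_pos: [455.9, -112.1, 0.8]
ee_rot: [0.001, 0.707, 0.708, 0.0]
wrist_force: [0.3, -0.8, 1.0]
gripper_width: 85.0
```

jog_arm:
  steps:
    - [[0, 0, 0], 0]
    - [[0, 0, 0], 0]
    - [[0, 0, 0], 0]
    - [[0, 0, 0], 0]
    - [[0, 0, 0], 0]
    - [[0, 0, 0], 0]
    - [[0, 0, 0], 0]
    - [[0, 0, 0], 0]
    - [[0, 0, 0], 0]
  jaw: 1
  newtons: 40

```text
clock: 29.9
eef_pos: [455.5, -112.1, 0.5]
ee_rot: [0.0, 0.707, 0.708, 0.0]
wrist_force: [-1.3, 0.1, 5.9]
gripper_width: 50.0
```

jog_arm:
  steps:
    - [[0, 0, -1], 0]
    - [[0, 0, -3], 0]
    - [[0, 0, -6], 0]
    - [[1, 0.1, -9], 0]
    - [[3.5, 0.5, -11], 0]
    - [[7, 1, -13], 0]
    - [[11, 1.5, -15], 0]
    - [[14, 2.2, -15], 0]
    - [[17, 3, -15], 0]
    - [[19.5, 3.5, -15], 0]
    - [[21, 3.9, -15], 0]
    - [[21, 3.9, -15], 0]
    - [[21, 3.9, -15], 0]
    - [[21, 3.9, -15], 0]

```text
clock: 31.3
eef_pos: [493.3, 97.3, 149.5]
ee_rot: [-0.0, 0.707, 0.707, -0.0]
wrist_force: [0.3, 0.3, -0.9]
gripper_width: 49.7
```

```bash
python3 w.py w17
python3 - <<'E'
from h import *
im=cv2.imread("pics/w17.png")[:,:,::-1].copy(); c=ci("wrist")
for t in (150,160,165,170): print(circ(im,proj((494,200.5,38),c),c,38,50,False,t))
E
```

```text
31.3 [493.3  97.3 149.5] [-0.   0.7  0.7 -0. ] 49.6889253285647
[493.5 174.8 292.2]
(array([495.26525913, 201.66614101]), np.float64(32.73966745519351), np.float64(0.40360908580637817), 150)
(array([495.29261006, 201.64090333]), np.float64(32.203839818420406), np.float64(0.34860487868909196), 160)
(array([495.35457178, 201.66871842]), np.float64(31.819225026045437), np.float64(0.18456810858657022), 165)
(array([493.63879172, 205.07282771]), np.float64(29.25333704917271), np.float64(2.5320061180990447), 170)
```

View pics/w17.png

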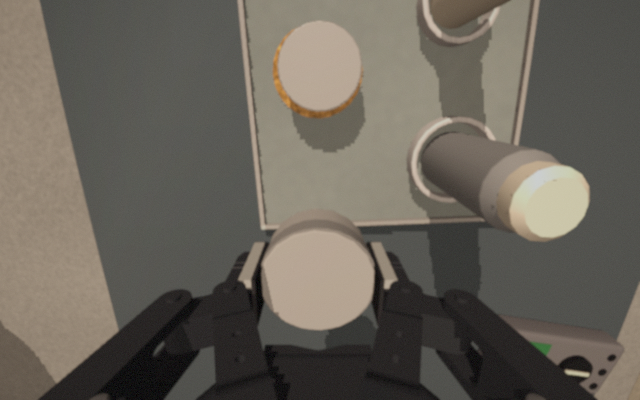

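Run:
```python
from h import *
im=cv2.imread("pics/w17.png")[:,:,::-1].copy(); c=ci("wrist")
for t in (150,160,165,172): print(circ(im,(318,275),c,178,80,False,t))
```

```text
(array([494.23730625,  98.62525072]), np.float64(24.866239859283652), np.float64(0.8339205565022071), 150)
(array([494.22293455,  98.63892684]), np.float64(24.565847763855892), np.float64(0.8143982419005847), 160)
(array([494.17135411,  98.75761593]), np.float64(24.285131221006335), np.float64(0.7858800397435196), 165)
(array([493.9176682 ,  97.08378146]), np.float64(44.220066226554394), np.float64(5.288167197958153), 172)
```

jog_arm:
  steps:
    - [[2, 0, 0], 0]
    - [[5, 0.05, 0], 0]
    - [[8, 0.05, 0], 0]
    - [[9.8, 0.05, 0], 0]
    - [[10.3, 0.05, 1], 0]
    - [[10.3, 0.05, 4], 0]
    - [[10.3, 0.05, 7], 0]
    - [[10.3, 0.05, 9], 0]
    - [[10.3, 0.05, 10.3], 0]
    - [[10.3, 0.05, 10.8], 0]
    - [[10.3, 0.05, 11.1], 0]
    - [[10.3, 0.05, 11.2], 0]
    - [[10.3, 0.05, 11.2], 0]
    - [[10.3, 0.05, 11.2], 0]

```text
clock: 32.75
eef_pos: [494.9, 201.5, 38.8]
ee_rot: [0.001, 0.707, 0.708, 0.001]
wrist_force: [0.3, 0.3, -0.9]
gripper_width: 49.8
```

```bash
python3 w.py w18
```

```text
32.75 [494.9 201.5  38.8] [0.  0.7 0.7 0. ] 49.795195452142565
[494.7 278.9 181.6]
```

View pics/w18.png

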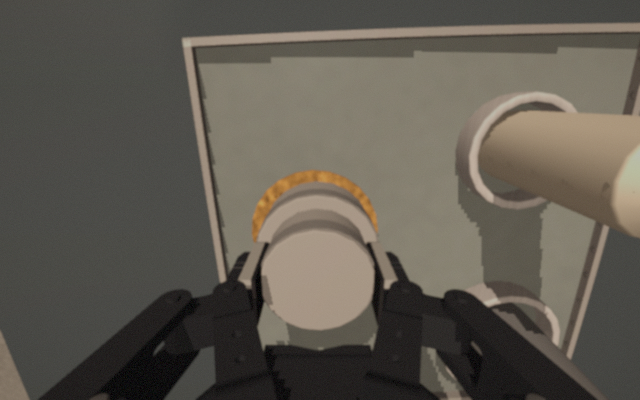

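It is well centred, but the force shows it isn't quite touching. Nudging down.

jog_arm:
  steps:
    - [[0, 0, 0.05], 0]
    - [[0, 0, 0.1], 0]
    - [[0, 0, 0.1], 0]
    - [[0, 0, 0.1], 0]

```text
clock: 33.2
eef_pos: [494.8, 201.5, 38.5]
ee_rot: [0.0, 0.707, 0.708, 0.0]
wrist_force: [-1.7, -1.3, 6.8]
gripper_width: 50.1
```

jog_arm:
  steps:
    - [[0, 0, -0.05], 0]
    - [[0, 0, -0.05], 0]
    - [[0, 0, -0.05], 0]
    - [[0, 0, -0.05], 0]
    - [[0, 0, -0.05], 0]
    - [[0, 0, -0.05], 0]
    - [[0, 0, -1], 0]
    - [[0, 0, -3], 0]
    - [[0, 0, -6], 0]
    - [[0, 0, -10], 0]
    - [[0, 0, -14], 0]
    - [[0, 0, -14], 0]
    - [[0, 0, -14], 0]
    - [[0, 0, -14], 0]
  jaw: 0

```text
clock: 34.6
eef_pos: [493.1, 201.0, 175.9]
ee_rot: [-0.0, 0.707, 0.708, -0.001]
wrist_force: [-0.7, -0.4, -0.2]
gripper_width: 85.5
```

```bash
python3 w.py w19
```

```text
34.6 [493.1 201.  175.9] [-0.   0.7  0.7 -0. ] 85.48381010914557
[493.4 278.5 318.6]
```

View pics/w19.png

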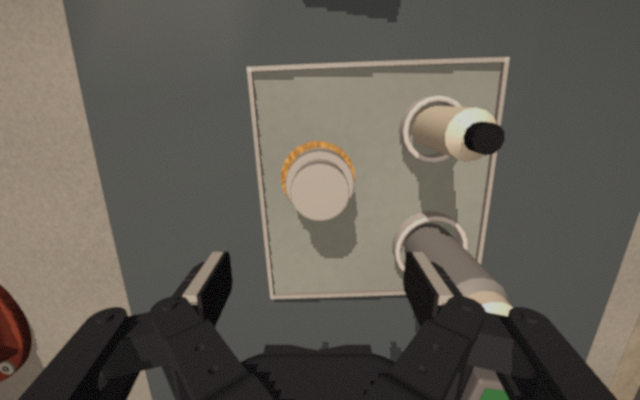

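The middle tin is on and stable. Next is the small tin.

jog_arm:
  steps:
    - [[-2, -0.15, 0], 0]
    - [[-6, -0.45, 0], 0]
    - [[-10.5, -0.8, 0], 0]
    - [[-15, -1.15, 0], 0]
    - [[-19.5, -1.5, 0], 0]
    - [[-24, -1.85, 0], 0]
    - [[-28.5, -2.2, 0], 0]
    - [[-33, -2.5, 0], 0]
    - [[-37.5, -2.9, 0], 0]
    - [[-42, -3.2, 0], 0]
    - [[-46.5, -3.6, 1], 0]
    - [[-51, -3.9, 3], 0]
    - [[-55, -4.2, 6], 0]
    - [[-57.5, -4.4, 9], 0]
    - [[-58, -4.45, 12], 0]
    - [[-58, -4.45, 13], 0]
    - [[-58, -4.45, 13], 0]
    - [[-58, -4.45, 13], 0]
    - [[-58, -4.45, 13], 0]

```text
clock: 36.55
eef_pos: [451.5, -379.0, 48.6]
ee_rot: [0.001, 0.706, 0.708, -0.0]
wrist_force: [-0.7, -0.6, -0.0]
gripper_width: 85.3
```

```bash
python3 w.py w20
python3 - <<'E'
from h import *
im=cv2.imread("pics/w20.png")[:,:,::-1].copy(); c=ci("wrist")
for t in (140,150,160,170): print(circ(im,proj((450.1,-378.8,26),c),c,26,65,False,t))
E
```

```text
36.55 [ 451.5 -379.    48.6] [ 0.   0.7  0.7 -0. ] 85.3257336113254
[ 451.2 -301.3  191.2]
(array([ 448.79624165, -376.20758724]), np.float64(20.47620403960144), np.float64(1.7283865161045584), 140)
(array([ 448.94252001, -378.25113948]), np.float64(19.29575598340029), np.float64(0.1873095249774869), 150)
(array([ 448.9355281 , -378.36363756]), np.float64(19.03253437620153), np.float64(0.15891446074642598), 160)
(array([ 448.92535191, -378.43251803]), np.float64(18.764430419391356), np.float64(0.15853538146097412), 170)
```

View pics/w20.png

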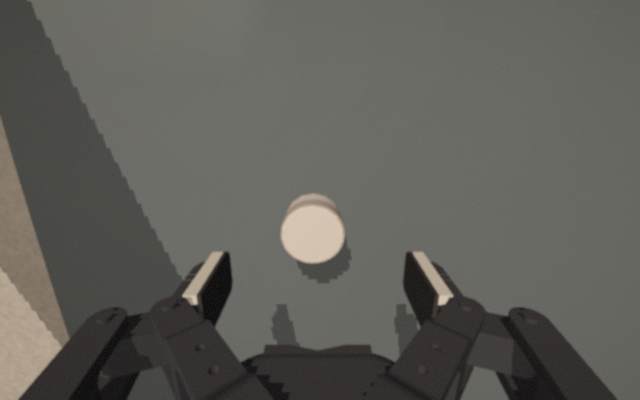

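jog_arm:
  steps:
    - [[0, -0.1, 2], 0]
    - [[0, -0.1, 3.5], 0]
    - [[0, -0.1, 4.4], 0]
    - [[0, -0.1, 4.6], 0]
    - [[0, -0.1, 4.6], 0]
    - [[0, -0.1, 4.6], 0]

```text
clock: 37.2
eef_pos: [449.6, -379.2, 1.3]
ee_rot: [0.001, 0.707, 0.708, -0.0]
wrist_force: [0.5, -0.2, 0.1]
gripper_width: 85.0
```

jog_arm:
  steps:
    - [[0, 0, 0], 0]
    - [[0, 0, 0], 0]
    - [[0, 0, 0], 0]
    - [[0, 0, 0], 0]
    - [[0, 0, 0], 0]
    - [[0, 0, 0], 0]
    - [[0, 0, 0], 0]
    - [[0, 0, 0], 0]
    - [[0, 0, 0], 0]
    - [[0, 0, 0], 0]
  jaw: 1
  newtons: 40

```text
clock: 38.2
eef_pos: [449.6, -379.3, 1.4]
ee_rot: [0.001, 0.707, 0.708, -0.0]
wrist_force: [-0.1, -0.1, 4.7]
gripper_width: 35.6
```

jog_arm:
  steps:
    - [[0, 0, -1], 0]
    - [[0, 0, -3], 0]
    - [[0, 0, -6], 0]
    - [[1, 0.1, -9], 0]
    - [[3.5, 0.3, -11], 0]
    - [[7, 0.6, -13], 0]
    - [[11, 1, -15], 0]
    - [[15, 1.4, -17], 0]
    - [[19.5, 1.8, -17], 0]
    - [[24, 2.2, -17], 0]
    - [[28.5, 2.6, -17], 0]
    - [[33, 3, -17], 0]
    - [[37.5, 3.5, -17], 0]
    - [[41.5, 3.9, -17], 0]
    - [[45, 4.3, -17], 0]
    - [[47.5, 4.5, -17], 0]
    - [[48, 4.55, -17], 0]
    - [[48, 4.55, -17], 0]
    - [[48, 4.55, -17], 0]
    - [[48, 4.55, -17], 0]

```text
clock: 40.2
eef_pos: [493.9, 100.1, 170.6]
ee_rot: [-0.0, 0.707, 0.707, -0.0]
wrist_force: [-0.9, 0.9, -0.6]
gripper_width: 35.5
```

```bash
python3 w.py w21
python3 - <<'E'
from h import *
im=cv2.imread("pics/w21.png")[:,:,::-1].copy(); c=ci("wrist")
print(proj((494.6,201,66),c),proj((494.6,101,196),c))
E
```

```text
40.2 [493.9 100.1 170.6] [-0.   0.7  0.7 -0. ] 35.510088338989895
[494.2 177.6 313.3]
[317.1847052   70.22489824] [317.57704749 279.15455471]
```

View pics/w21.png

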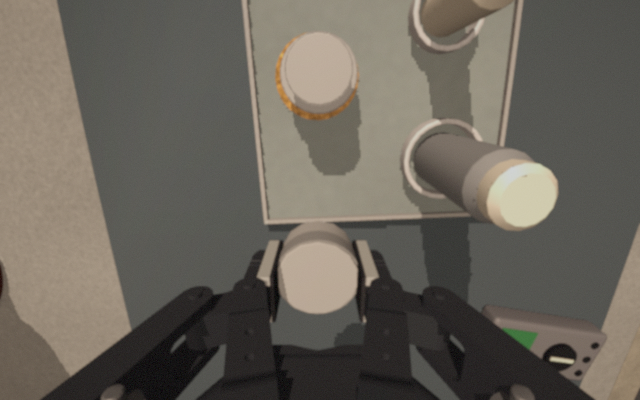

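Run:
```python
from h import *
im=cv2.imread("pics/w21.png")[:,:,::-1].copy(); c=ci("wrist")
g=cv2.cvtColor(im,cv2.COLOR_RGB2GRAY)
print(g[60:70:3,275:365:3])
save("w21z",cv2.resize(im[20:130,260:380],None,fx=5,fy=5,interpolation=cv2.INTER_CUBIC))
for t in (150,160,165,170,175): print(t,circ(im,(319,66),c,66,48,False,t), circ(im,(318,272),c,196,60,False,t))
```

```text
[[140 147 146 172 170 177 176 176 176 176 176 177 177 176 176 177 177 175
  177 176 176 176 175 176 175 169 168 148 144 145]
 [144 152 154 166 176 177 175 176 175 175 176 176 176 176 176 176 176 176
  176 176 175 175 175 175 177 170 164 151 146 146]
 [144 144 161 166 176 175 175 176 175 176 176 177 177 176 176 177 175 175
  175 177 175 174 174 175 174 173 166 155 147 145]
 [135 142 170 164 175 176 174 178 176 175 175 176 176 176 177 175 176 176
  176 175 175 176 176 174 175 174 165 160 146 148]]
150 (array([494.22478882, 201.74203126]), np.float64(28.181405278617714), np.float64(2.094991977664403), 150) (array([494.85187734, 101.40746826]), np.float64(18.06344436970323), np.float64(0.8212502974311727), 150)
160 (array([494.76837896, 201.91207056]), np.float64(27.183770024710746), np.float64(1.821844029100512), 160) (array([494.85235439, 101.37671069]), np.float64(17.79507947988048), np.float64(0.8008914674214931), 160)
165 (array([493.99664319, 201.89655672]), np.float64(25.888434134330545), np.float64(1.476424020995423), 165) (array([494.8255024 , 101.41374327]), np.float64(17.6133263563557), np.float64(0.7878294753862235), 165)
170 (array([495.31287427, 202.44214716]), np.float64(24.780626040511585), np.float64(0.2683439959460193), 170) (array([494.61818764, 101.9042332 ]), np.float64(17.051200775683824), np.float64(0.9149196621402941), 170)
175 (array([495.62497988, 202.32376744]), np.float64(40.98915857740098), np.float64(4.600017986310616), 175) (array([494.58163592, 101.90722355]), np.float64(33.64166187069042), np.float64(3.976179562879794), 175)
```

View pics/w21z.png

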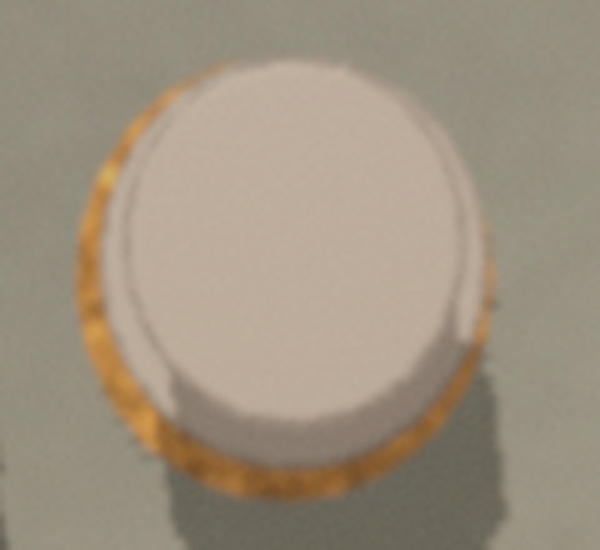

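jog_arm:
  steps:
    - [[2, 0, 0], 0]
    - [[5, 0.05, 0], 0]
    - [[8, 0.05, 0], 0]
    - [[9.6, 0.05, 0], 0]
    - [[10.05, 0.05, 1], 0]
    - [[10.05, 0.05, 4], 0]
    - [[10.05, 0.05, 7], 0]
    - [[10.05, 0.05, 8.8], 0]
    - [[10.05, 0.05, 9.6], 0]
    - [[10.05, 0.05, 10.1], 0]
    - [[10.05, 0.05, 10.3], 0]
    - [[10.05, 0.05, 10.4], 0]
    - [[10.05, 0.05, 10.4], 0]
    - [[10.05, 0.05, 10.4], 0]

```text
clock: 41.65
eef_pos: [495.3, 202.0, 67.7]
ee_rot: [0.0, 0.707, 0.708, 0.001]
wrist_force: [0.6, 0.4, -0.6]
gripper_width: 35.8
```

```bash
python3 w.py w22
```

```text
41.65 [495.3 202.   67.7] [0.  0.7 0.7 0. ] 35.80743887542695
[495.1 279.4 210.5]
```

View pics/w22.png

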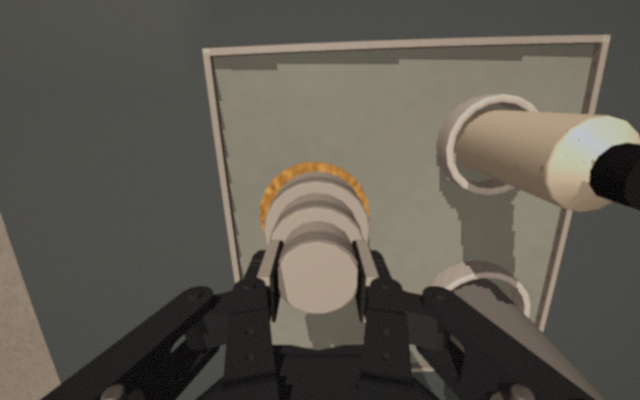

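The small tin is centred but not yet touching. Nudging down.

jog_arm:
  steps:
    - [[0, 0, 0.05], 0]
    - [[0, 0, 0.1], 0]
    - [[0, 0, 0.1], 0]
    - [[0, 0, 0.1], 0]

```text
clock: 42.1
eef_pos: [495.1, 202.0, 67.3]
ee_rot: [0.0, 0.707, 0.708, 0.0]
wrist_force: [-1.8, -1.1, 6.9]
gripper_width: 35.8
```

jog_arm:
  steps:
    - [[0, 0, -0.05], 0]
    - [[0, 0, -0.05], 0]
    - [[0, 0, -0.05], 0]
    - [[0, 0, -0.05], 0]
    - [[0, 0, -0.05], 0]
    - [[0, 0, -0.05], 0]
    - [[0, 0, -0.05], 0]
    - [[0, 0, -1], 0]
    - [[0, 0, -3], 0]
    - [[0, 0, -6], 0]
    - [[0, 0, -10], 0]
    - [[0, 0, -13], 0]
    - [[0, 0, -16], 0]
    - [[-4, 0, -18], 0]
    - [[-8, 0, -18], 0]
    - [[-10, 0, -18], 0]
    - [[-10, 0, -18], 0]
    - [[-10, 0, -18], 0]
    - [[-10, 0, -18], 0]
  jaw: 0

```text
clock: 44.0
eef_pos: [494.6, 102.6, 246.0]
ee_rot: [-0.0, 0.706, 0.708, 0.0]
wrist_force: [-0.9, -0.2, 0.4]
gripper_width: 85.7
```

```bash
python3 w.py w23
python3 - <<'E'
from h import *
im=cv2.imread("pics/w23.png")
s=r.snapshot('scene'); save('scene23',cv2.resize(s[80:260,280:460],None,fx=3,fy=3)); save('scene23f',s); save('top23',r.snapshot('top'))
print(r.observe()["wrist_force"],r.observe()["clock"])
E
```

```text
44.0 [494.6 102.6 246. ] [-0.   0.7  0.7  0. ] 85.73501668385387
[494.6 180.  388.7]
[0.82840582 0.82491995 0.09304919] 44.15
```

View pics/w23.png

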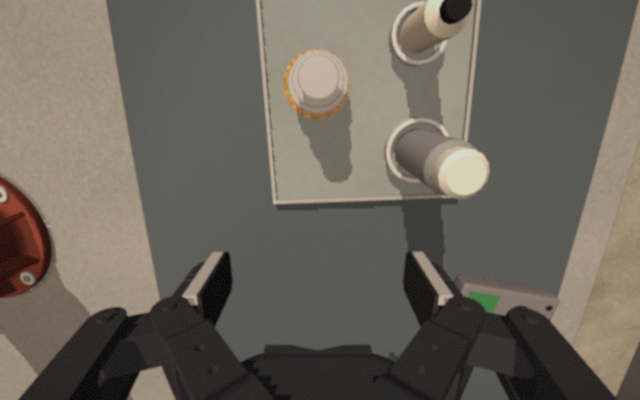

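View pics/scene23.png

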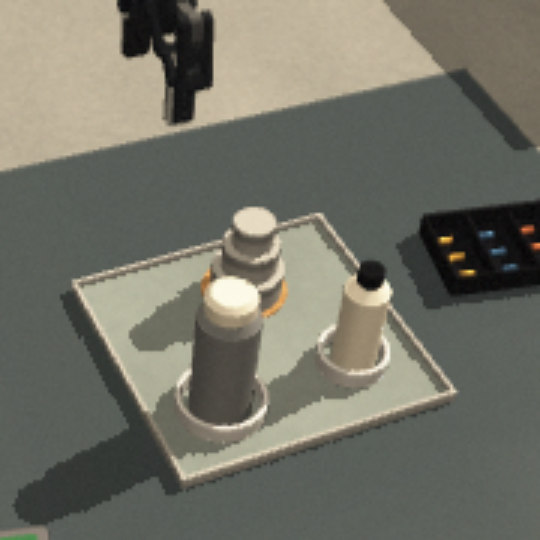

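View pics/top23.png

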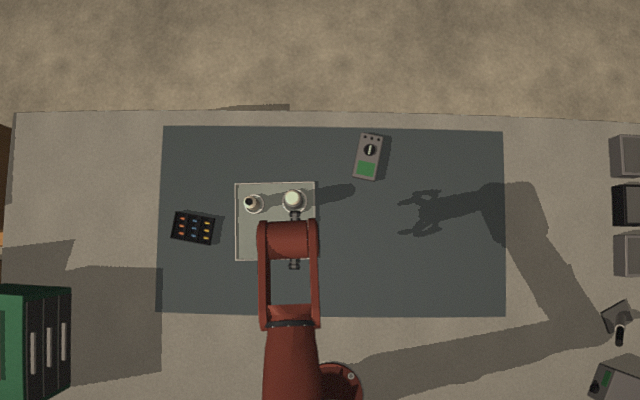

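The three tins are stacked and centred on the pad, at (318,80) in the wrist view. The can and bottle stand in their rings, the meter and parts box look unmoved, and the gripper is clear. Handing in.

```bash
python3 -c "
from workcell import r
print(r.hand_in())"
```

```text
the job is handed in; nothing more can be done
None
```

The tray is loaded as asked and the job is handed in at about 44 s of the 128 s allowed. I stood the can in the wide ring first, then the bottle in the narrow one. After that I stacked the large, middle and small tins on the cork pad.

**Last checks:** The final wrist and scene pictures show the can and bottle upright in their rings and the three tins standing on the pad. In the pictures the meter and parts box are where they started. The gripper was open and clear of everything, and wrist forces in the readings stayed below about 7 N.

**Disagreements:**
- **Centring:** the wrist-camera fits of the placed large and middle tins differed by about 1 mm from the commanded positions, so I aimed between the two. I took no numerical fit of the finished stack, only the pictures.
- **Jaw opening:** it read 1 to 2.5 mm less than the known diameters throughout.
- **Networks:** some reports were clearly wrong, such as a second "bottle" near the narrow ring and a "can" near the tray. I used my own circle fits instead, and these matched the given sizes.

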